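Take an empty spool off the bench winder, leaving its bore adapter on the machine

TASK

Take the empty spool off the bench winder and stand it upright in the free half of the tray of empties. It sticks to the bore adapter inside it, which must stay down on the machine, so first push the forked change lock fully home over the adapter's foot and leave it there. Set the spool down rather than dropping it, and do not disturb the other empties or the large reel beside them.

Things in the scene. Friction and masses are not known exactly. Their poses are not given: they have to be found in the camera images.
- winder: Bench winder, fixed: grey box 310 x 190 mm, deck 70 mm high. Origin on its upright spindle's axis at bench level; z up; x runs from the lock knob to the spindle, box from x = -220 to 90 mm. Dark drive disc (94 mm dia., top at 78 mm) carries the adapter on a 12 mm pin. Controls beside the slide are under 84 mm high; at x = 72, y = 78 mm a guide roller post 135 mm high; motor behind, to x = 170 mm.
- lock (a joint): Change lock: flat steel fork, 78 mm wide, 5 mm thick, sliding in guides along the winder's +x. 0 = fully back (open), 0.070 m = fully home at its stop; starts within 12 mm of open. About 2.5 N friction; stays where left. Home, its tines lie beside the adapter's shoulder, 2 mm above the adapter's foot, so the adapter can rise only 2 mm.
- lock_knob (a point): Centre of the upright round black knob of the change lock: 25 mm dia., 40 mm tall, from 100 to 140 mm above the bench (this point 120 mm); 180 mm from the spindle axis when open, 110 mm when home.
- adapter: Bore adapter (inner part), aluminium, 0.22 kg, loose on the spindle pin. Origin: centre of underside, 78 mm above the bench; z up. Foot 84 mm dia., 6 mm thick; shoulder 44 mm dia. up to 20 mm, on which the spool rests; hub 29 mm dia. up to 80 mm, with sprung leaves (28 to 60 mm up) gripping the spool's bore with 3 to 10 N: with the lock open, lifting the spool brings the adapter along.
- spool: Empty black plastic spool (outer part), 0.09 kg, upright on the adapter. Origin: centre of underside (98 mm above the bench at the start); z along its axis. 80 mm tall; flanges 66 mm dia., lower 6 mm, upper 8 mm thick (72 to 80 mm up); barrel 44 mm dia.; bore 34 mm. Comes off straight up, clear of the hub after 60 mm; can be gripped across the upper flange.
- tray: Grey open plastic tray for empties, fixed on the bench, 270 mm (x) x 190 mm (y) x 35 mm high, walls and floor 5 mm. Origin at the centre of its underside. Its +x half holds two empty spools; its -x half is free. Its place and yaw vary.
- empty_a: An empty spool like the first, standing in the tray's +x half. Origin at the centre of its underside. Leave it alone.
- empty_b: The other empty spool standing in the tray's +x half. Origin at the centre of its underside. Leave it alone.
- board_reel: Large cardboard reel lying flat on the bench beyond the work, 150 mm dia., 75 mm high. Origin at the centre of its underside. Leave it alone.

How it is judged:
By the outcome, as a careful person would: the job done as asked, in the order asked, and still so for the second after the job is handed in, with the robot touching nothing.
It also fails if it takes over 53 s, if anything falls off the work surface, if the arm or the gripper's body presses on something with over 40 N, if the wrist force passes 120 N, or if a joint passes its speed limit or range.

ROBOT

A 6-joint arm with a two-finger parallel gripper is mounted at the origin on the work surface. World frame = base frame: x ahead of the robot, y to its left, z up, the work surface at z = 0. Lengths are in m, angles in degrees, forces in N, time in s.
With the tool pointing down it reaches from about 0.4 to 0.825 m from the base axis. Payload 7 kg.
Tool frame: the origin (TCP) lies midway between the tips of the shut fingers; the grasp point (between the pads) lies r.pinch_z behind it (r.pinch_z is the distance from the TCP to the grasp point, in m); z points along the fingers, y is the line along which they close (so a half turn about z gives the same grasp; the last joint's range is limited). The gripper opens to 88 mm and grips with 3 to 60 N. Pads are 19 mm wide; open, the fingers measure 130 mm over their backs; the gripper's body (78 mm by 193 mm) begins 47 mm behind the grasp point.
Start: joints at [-57.863, 20.546, 0.682, 0, -70.136, -16.507], TCP at [0.182, -0.65, 0.227] pointing down, gripper open.
Joint ranges: [-176.03, 176.03], [-82.01, 121.73], [-58.28, 71.71], [-173.87, 95.51], [-174.79, -0.11], [-173.66, 173.66]. Speed limits (degrees/s): [136.94, 136.94, 172.46, 180, 180, 180].

INTERFACE

Orientations are given as [roll, pitch, yaw] about the fixed x, y, z axes, in that order (R = Rz(yaw) Ry(pitch) Rx(roll)).
In Python, from plant import r, optics, job gives the robot as it stands.
- The arm moves only by the shell command python3 -m crank 'ROWS' [FORCE]. ROWS is JSON, a list of rows, each an object with "xyz": the shift along the tool's x, y, z in units of 30 mm (1.0 is 30 mm), a list of three; "delta_rot": the turn, a rotation vector about the tool's x, y, z in degrees, a list of three; "claw": the closure, from 0 (fully open) to 1 (shut). A call has 1 to 20 rows; each row is the pose to reach, as a shift and turn from the pose commanded when the call began, along the tool's axes at that moment; what a row does not reach only later rows make up. A row lasts 1/8 s, in which the tool goes at most 62.5 mm and 10.7 degrees, less where a joint would pass 70% of its speed; a pose out of reach is approached as far as the arm can. A call with a gripper value outside its range is refused whole. The fingers move at their own pace and stop on an object; FORCE is the grip in N (left out, the last holds). Time passes only in rows, so rows that repeat a pose let the fingers close. It gives the time, the measured TCP pose, the force, the opening and the grip force at its end, in the units of the state.
- r.get_state(): the state, without advancing time (a new reading comes with each control period).
- optics.capture(name): name is "side" or "top"; returns a dict with "img" (384x512x3 uint8, blue, green, red), "fovy" (degrees; the focal length in pixels is half the picture's height over the tangent of half this angle, whatever the lens; pixels are square), "cx", "cy" (the principal point, pixels), "dist" ([k1, k2, p1, p2, k3] as OpenCV has them; the pictures are not rectified), "eye" and "rotation" of the camera in the world. Camera axes: x right, y up, looking along -z (the intrinsics and any distortion apply to the point x, -y, -z); pixel columns grow to the right and rows downward; lengths in m; the calibration is good to about 2 mm. A picture is of the moment at which its call begins. There is no depth.
- job.close_job(): hands the job in; it is judged then, once.
The state is a dict: "time_s": time; "joints": joint angles; "qd": joint speeds; "joint_torque": joint torques, N m; "tcp_pos": TCP position; "eef_rot": TCP orientation; "contact_force": force on the tool from outside, world axes, zero at the start; "moment": the same for the moment, N m; "gripper_width": finger opening in m; "gripper_force": force on a finger pad.
Only numpy, scipy, OpenCV 4.12 (cv2) and the standard library are available. Lean on these libraries where they do the work, as an engineer would, in place of code of your own. Each camera call takes 0.05 s, during which the arm holds its last target. There are 200 camera calls.

## Working session

There is one attempt and no reset: what is moved stays moved. The work goes in short steps, Python scripts to look and compute and a shell command to move; the robot and the scene stay as the last step left them, time stands still between calls to the robot, and variables do not carry over. Pictures are saved under pics/ and viewed, at most 10 in all, crops included, and the job is handed in when it is done.

```bash
mkdir -p pics; python3 - <<'E'
from plant import r, optics
import cv2,pickle
s=r.get_state(); print(s['time_s'],s['tcp_pos'],s['eef_rot'],s['gripper_width'],r.pinch_z)
D={}
for n in("side","top"):
    c=optics.capture(n);D[n]=c
    print(n,c['fovy'],c['cx'],c['cy'],c['dist'],c['eye'],c['rotation'])
    cv2.imwrite(f'pics/{n}0.png',c['img'])
pickle.dump(D,open('c0.pkl','wb'))
E
```

```text
0.0 [ 0.1816906  -0.64957966  0.22562363] [ 1.79904883e+02 -9.78543418e-03 -1.64375779e+02] 0.08767613857442379 0.0188
side 42.98653027214384 260.3622954407082 187.37304802334043 [-0.07932599  0.          0.          0.          0.        ] [0.07636338 0.97426464 0.79686826] [  57.36202831   -0.72232638 -151.11492372]
top 43.86614023812324 263.5894243399407 195.18314076483324 [-0.18183552  0.          0.          0.          0.        ] [ 0.50742368 -0.0053877   1.47907645] [  4.5179702   -0.95136622 -89.60400355]
```

View pics/top0.png

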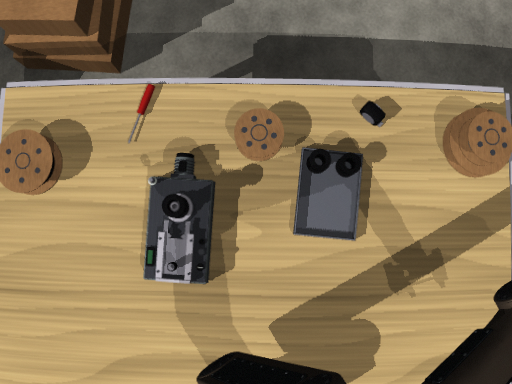

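View pics/side0.png

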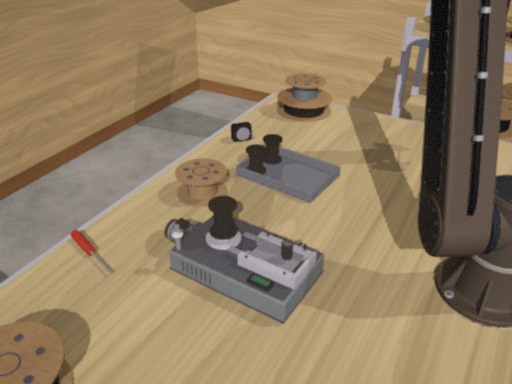

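The top view shows the spool near (177,206), the knob near (172,266), and the tray centred near (329,194) with its empties at the image top. The side view shows the spool flange near (222,204) and the knob near (287,250). Next I'll enlarge these areas.

```bash
cat > h.py <<'E'
import numpy as np,cv2
from scipy.spatial.transform import Rotation as R
def cam(c):
    f=192/np.tan(np.radians(c['fovy']/2)); K=np.array([[f,0,c['cx']],[0,f,c['cy']],[0,0,1]])
    return K,np.array(c['dist'],float),np.array(c['eye']),R.from_euler('xyz',c['rotation'],degrees=True).as_matrix()
def ray(c,uv):
    K,d,e,M=cam(c); p=cv2.undistortPoints(np.array(uv,float).reshape(-1,1,2),K,d)[:,0]
    v=np.c_[p[:,0],-p[:,1],-np.ones(len(p))]@M.T
    return e,v/np.linalg.norm(v,axis=1)[:,None]
def onz(c,uv,z):
    e,v=ray(c,uv); return e+v*((z-e[2])/v[:,2])[:,None]
def proj(c,P):
    K,d,e,M=cam(c); q=(np.atleast_2d(P)-e)@M*[1,-1,-1]
    return cv2.projectPoints(q,np.zeros(3),np.zeros(3),K,d)[0][:,0]
E
python3 - <<'E'
import pickle,cv2,numpy as np
from h import *
D=pickle.load(open('c0.pkl','rb'))
t=D['top'];s=D['side']
a=cv2.resize(t['img'][140:300,135:225],None,fx=3.7,fy=3.7,interpolation=cv2.INTER_CUBIC)
b=cv2.resize(t['img'][140:250,285:375],None,fx=4,fy=4,interpolation=cv2.INTER_CUBIC)
b=cv2.copyMakeBorder(b,0,a.shape[0]-b.shape[0],0,0,cv2.BORDER_CONSTANT)
o=np.hstack([a,b]); print(o.shape)
o=np.clip(o.astype(float)**.6*255**.4,0,255).astype(np.uint8)
cv2.imwrite('pics/topc.png',o)
a=cv2.resize(s['img'][125:315,160:345],None,fx=3.1,fy=3.1,interpolation=cv2.INTER_CUBIC)
cv2.imwrite('pics/sidec.png',np.clip(a.astype(float)**.6*255**.4,0,255).astype(np.uint8))
print(onz(t,[[177,206]],.178),onz(t,[[172,266]],.14),onz(t,[[303,149],[362,152],[356,240],[294,234]],.035),onz(t,[[318,160],[348,164]],.085),onz(t,[[260,132]],.075))
print(onz(s,[[222,204]],.178),onz(s,[[287,244]],.14))
E
```

```text
(592, 693, 3)
[[0.57869682 0.21089903 0.178     ]] [[0.41193527 0.22878712 0.14      ]] [[ 0.76517297 -0.14880647  0.035     ]
 [ 0.75852019 -0.33279965  0.035     ]
 [ 0.48683381 -0.31157502  0.035     ]
 [ 0.50456311 -0.12148859  0.035     ]] [[ 0.72376189 -0.18846047  0.085     ]
 [ 0.71293565 -0.27844142  0.085     ]] [[ 0.80826747 -0.01587337  0.075     ]]
[[0.57726066 0.22744438 0.178     ]] [[0.40819877 0.23875671 0.14      ]]
```

View pics/topc.png

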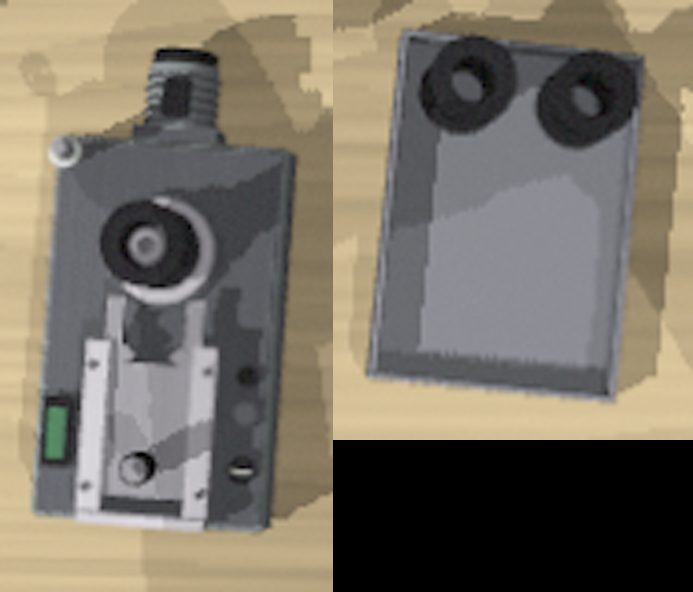

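View pics/sidec.png

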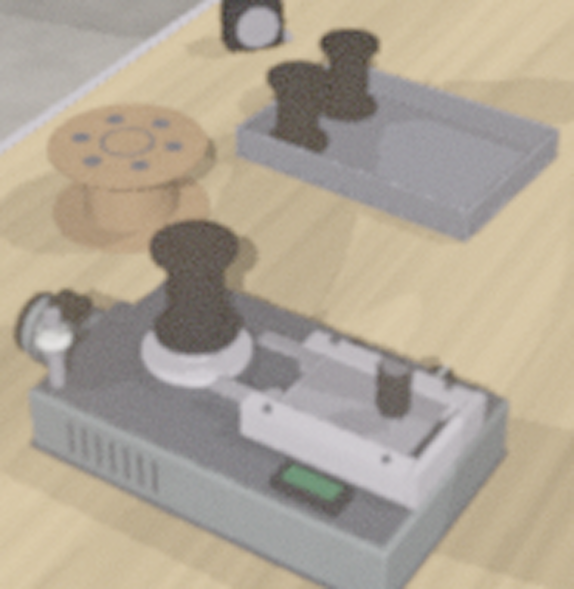

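The enlarged views show: spool upper flange at about (175,205) in top and (223,204) in side; knob top at (171,266) in top; deck corners at (144,279), (207,283) and (215,181). The free tray half is the lower (near) half. The empties are at about (318,161) and (348,164).

```bash
cat > m.py <<'E'
from h import *
from scipy.optimize import least_squares
def dark(c,box,th):
    x0,y0,x1,y1=box; g=cv2.resize(c['img'][y0:y1,x0:x1].max(2),None,fx=4,fy=4,interpolation=cv2.INTER_CUBIC)
    m=(cv2.GaussianBlur(g,(5,5),0)<th).astype(np.uint8)
    k=max(cv2.findContours(m,0,cv2.CHAIN_APPROX_NONE)[0],key=cv2.contourArea)[:,0]
    return (k+.5)/4-.5+[x0,y0]
def circ(c,pts,z,rad):
    P=onz(c,pts,z)[:,:2]
    f=least_squares(lambda q:np.hypot(*(P-q).T)-rad,P.mean(0),loss='soft_l1',f_scale=.001)
    return f.x,np.sqrt((f.fun**2).mean())
E
python3 - <<'E'
import pickle
from m import *
D=pickle.load(open('c0.pkl','rb'));t=D['top'];s=D['side']
for th in(45,55):
    k=dark(t,(155,188,196,222),th); a=k[k[:,0]<175]; print('spool top',th,k.min(0),k.max(0),circ(t,a,.178,.033))
    k=dark(s,(205,190,242,250),th); a=k[k[:,1]<203]; print('spool side',k.min(0),k.max(0),circ(s,a,.178,.033))
    for bx in((300,143,333,176),(335,143,364,180)):
        k=dark(t,bx,th); print('empty',k.min(0),k.max(0),circ(t,k[k[:,1]<np.median(k[:,1])],.085,.033))
def mid(a,b):
    ea,va=ray(t,[a]);eb,vb=ray(s,[b]);va=va[0];vb=vb[0]
    q=np.linalg.lstsq(np.c_[va,-vb],eb-ea,rcond=None)[0];A=ea+va*q[0];B=eb+vb*q[1];return (A+B)/2,np.linalg.norm(A-B)
# knob top: top crop(133,467); side crop (395,366)
C=lambda x,y:((x+.5)/3.7-.5+135,(y+.5)/3.7-.5+140)
S=lambda x,y:((x+.5)/3.1-.5+160,(y+.5)/3.1-.5+125)
print('knob',onz(t,[C(133,467)],.14),onz(s,[S(395,366)],.14),mid(C(133,467),S(395,366)))
c=onz(t,[C(33,515),C(268,530),C(295,152)],.07);print(c,np.linalg.norm(np.diff(c,axis=0),axis=1))
d=c[2]-c[1];print('yaw edge',np.degrees(np.arctan2(d[1],d[0])))
cs=onz(s,[S(33,388),S(388,552),S(507,405)],.07);print(cs,np.linalg.norm(np.diff(cs,axis=0),axis=1))
T=lambda x,y:((x-333+.5)/4-.5+285,(y+.5)/4-.5+140)
w=onz(t,[T(402,33),T(643,58),T(614,400),T(369,377)],.035);print(w,w.mean(0),np.linalg.norm(np.diff(w,axis=0),axis=1))
ws=onz(s,[S(237,126),S(465,210),S(557,130)],.035);print(ws,np.linalg.norm(np.diff(ws,axis=0),axis=1),(ws[0]+ws[2])/2)
E
```

```text
spool top 45 [161.375 192.875] [188.375 217.125] (array([0.58178275, 0.22113776]), np.float64(0.0007317123004789829))Traceback (most recent call last):
  File "<stdin>", line 6, in <module>
  File "m.py", line 9, in circ
    P=onz(c,pts,z)[:,:2]
      ~~~^^^^^^^^^
  File "h.py", line 11, in onz
    e,v=ray(c,uv); return e+v*((z-e[2])/v[:,2])[:,None]
        ~~~^^^^^^
  File "h.py", line 7, in ray
    K,d,e,M=cam(c); p=cv2.undistortPoints(np.array(uv,float).reshape(-1,1,2),K,d)[:,0]
                      ~~~~~~~~~~~~~~~~~~~^^^^^^^^^^^^^^^^^^^^^^^^^^^^^^^^^^^^^^^^
cv2.error: OpenCV(4.12.0) /io/opencv/modules/calib3d/src/undistort.dispatch.cpp:347: error: (-215:Assertion failed) CV_IS_MAT(_src) && CV_IS_MAT(_dst) && (_src->rows == 1 || _src->cols == 1) && (_dst->rows == 1 || _dst->cols == 1) && _src->cols + _src->rows - 1 == _dst->rows + _dst->cols - 1 && (CV_MAT_TYPE(_src->type) == CV_32FC2 || CV_MAT_TYPE(_src->type) == CV_64FC2) && (CV_MAT_TYPE(_dst->type) == CV_32FC2 || CV_MAT_TYPE(_dst->type) == CV_64FC2) in function 'cvUndistortPointsInternal'
```

```bash
cat > a.py <<'E'
import pickle
from m import *
D=pickle.load(open('c0.pkl','rb'));t=D['top'];s=D['side']
for th in(45,55):
    k=dark(t,(155,188,196,222),th); a=k[k[:,0]<175]; print('spool top',th,k.min(0),k.max(0),circ(t,a,.178,.033))
    for bx in((300,143,333,176),(335,143,364,180)):
        k=dark(t,bx,th); print('empty',k.min(0),k.max(0),circ(t,k[k[:,1]<np.median(k[:,1])],.085,.033))
for th in(70,90):
    k=dark(s,(205,190,242,250),th); a=k[k[:,1]<k[:,1].min()+6]; print('spool side',k.min(0),k.max(0),circ(s,a,.178,.033))
def mid(a,b):
    ea,va=ray(t,[a]);eb,vb=ray(s,[b]);va=va[0];vb=vb[0]
    q=np.linalg.lstsq(np.c_[va,-vb],eb-ea,rcond=None)[0];A=ea+va*q[0];B=eb+vb*q[1];return (A+B)/2,np.linalg.norm(A-B)
C=lambda x,y:((x+.5)/3.7-.5+135,(y+.5)/3.7-.5+140)
S=lambda x,y:((x+.5)/3.1-.5+160,(y+.5)/3.1-.5+125)
print('knob',onz(t,[C(133,467)],.14),onz(s,[S(395,366)],.14),mid(C(133,467),S(395,366)))
c=onz(t,[C(33,515),C(268,530),C(295,152)],.07);print(c,np.linalg.norm(np.diff(c,axis=0),axis=1))
d=c[2]-c[1];print('yaw edge',np.degrees(np.arctan2(d[1],d[0])))
cs=onz(s,[S(33,388),S(388,552),S(507,405)],.07);print(cs,np.linalg.norm(np.diff(cs,axis=0),axis=1))
T=lambda x,y:((x-333+.5)/4-.5+285,(y+.5)/4-.5+140)
w=onz(t,[T(402,33),T(643,58),T(614,400),T(369,377)],.035);print(w,w.mean(0),np.linalg.norm(np.diff(w,axis=0),axis=1))
ws=onz(s,[S(237,126),S(465,210),S(557,130)],.035);print(ws,np.linalg.norm(np.diff(ws,axis=0),axis=1),(ws[0]+ws[2])/2)
E
python3 a.py
```

```text
spool top 45 [161.375 192.875] [188.375 217.125] (array([0.58178275, 0.22113776]), np.float64(0.0007317123004789829))
empty [303.625 148.125] [332.375 172.875] (array([ 0.72902137, -0.19195545]), np.float64(0.008176051233020983))
empty [334.625 151.125] [361.875 176.625] (array([ 0.72126893, -0.28008952]), np.float64(0.007801676409955453))
spool top 55 [155.875 187.625] [195.375 221.375] (array([0.5958527 , 0.23028797]), np.float64(0.009479838307436447))
empty [300.875 147.875] [332.375 175.375] (array([ 0.73017847, -0.18936248]), np.float64(0.010111731162129297))
empty [334.625 150.875] [362.125 176.875] (array([ 0.7245026 , -0.27314969]), np.float64(0.009161764928005103))
spool side [208.625 196.125] [238.375 238.125] (array([0.57582258, 0.22902421]), np.float64(0.0007459644628164909))
spool side [204.625 195.625] [241.375 238.625] (array([0.5770474 , 0.22743647]), np.float64(0.0005850289685531466))
knob [[0.4122856  0.23281806 0.14      ]] [[0.40993961 0.23484445 0.14      ]] (array([0.41154258, 0.23289812, 0.13803752]), np.float64(0.0013216339664466707))
[[0.36734654 0.32606924 0.07      ]
 [0.35874951 0.13651521 0.07      ]
 [0.66088018 0.11864533 0.07      ]] [0.18974889 0.30265868]
yaw edge -3.384884621395328
[[0.66743387 0.31330919 0.07      ]
 [0.36420358 0.33088677 0.07      ]
 [0.35360525 0.15591556 0.07      ]] [0.30373933 0.1752919 ]
[[ 0.76863896 -0.14534148  0.035     ]
 [ 0.75185132 -0.33308502  0.035     ]
 [ 0.48797716 -0.30808407  0.035     ]
 [ 0.5049356  -0.12034863  0.035     ]] [ 0.62835076 -0.2267148   0.035     ] [0.1884926  0.26505588 0.18849982]
[[ 0.76961369 -0.14582829  0.035     ]
 [ 0.50759371 -0.11922263  0.035     ]
 [ 0.48705363 -0.30084558  0.035     ]] [0.26336729 0.18278073] [ 0.62833366 -0.22333694  0.035     ]
```

```bash
cat > go.py <<'E'
import sys,json
from plant import r
from h import *
s=r.get_state(); M=R.from_euler('xyz',s['eef_rot'],degrees=True)
print(s['time_s'],np.round(s['tcp_pos'],4),np.round(s['eef_rot'],2),np.round(s['joints'],1))
for a in sys.argv[1:]:
    x,y,z,yaw=map(float,a.split(','))
    T=R.from_euler('xyz',[180,0,yaw],degrees=True)
    print(a,'xyz',np.round(M.inv().apply(np.array([x,y,z])-s['tcp_pos'])/.03,2),'rot',np.round((M.inv()*T).as_rotvec(degrees=True),1))
E
python3 go.py .5,-.3,.28,176.65 .41,.2325,.28,176.65 .4115,.2325,.16,176.65
```

```text
0.1 [ 0.1817 -0.6496  0.2257] [ 1.7992e+02 -1.0000e-02 -1.6438e+02] [-57.9  20.6   0.6  -0.  -70.1 -16.5]
.5,-.3,.28,176.65 xyz [-13.36   8.37  -1.8 ] rot [ 0.1 -0.  19. ]
.41,.2325,.28,176.65 xyz [-15.25  26.27  -1.77] rot [ 0.1 -0.  19. ]
.4115,.2325,.16,176.65 xyz [-15.3   26.25   2.23] rot [ 0.1 -0.  19. ]
```

```bash
python3 -m crank '[{"xyz":[-13.36,8.37,-1.8],"delta_rot":[0,0,19],"claw":0},{"xyz":[-13.36,8.37,-1.8],"delta_rot":[0,0,19],"claw":0},{"xyz":[-13.36,8.37,-1.8],"delta_rot":[0,0,19],"claw":0},{"xyz":[-13.36,8.37,-1.8],"delta_rot":[0,0,19],"claw":0},{"xyz":[-13.36,8.37,-1.8],"delta_rot":[0,0,19],"claw":0},{"xyz":[-13.36,8.37,-1.8],"delta_rot":[0,0,19],"claw":0},{"xyz":[-13.36,8.37,-1.8],"delta_rot":[0,0,19],"claw":0},{"xyz":[-13.36,8.37,-1.8],"delta_rot":[0,0,19],"claw":0},{"xyz":[-15.25,26.27,-1.77],"delta_rot":[0,0,19],"claw":0},{"xyz":[-15.25,26.27,-1.77],"delta_rot":[0,0,19],"claw":0},{"xyz":[-15.25,26.27,-1.77],"delta_rot":[0,0,19],"claw":0},{"xyz":[-15.25,26.27,-1.77],"delta_rot":[0,0,19],"claw":0},{"xyz":[-15.25,26.27,-1.77],"delta_rot":[0,0,19],"claw":0},{"xyz":[-15.25,26.27,-1.77],"delta_rot":[0,0,19],"claw":0},{"xyz":[-15.25,26.27,-1.77],"delta_rot":[0,0,19],"claw":0},{"xyz":[-15.25,26.27,-1.77],"delta_rot":[0,0,19],"claw":0},{"xyz":[-15.25,26.27,-1.77],"delta_rot":[0,0,19],"claw":0},{"xyz":[-15.25,26.27,-1.77],"delta_rot":[0,0,19],"claw":0}]' 20; python3 go.py .411,.2325,.16,176.65 .411,.2325,.109,176.65
```

```text
time_s: 2.35
tcp_pos: [0.4094, 0.2345, 0.2791]
eef_rot: [-180.0, -0.0, 176.8]
contact_force: [-0.1, 0.1, 0.4]
gripper_width: 0.0879
gripper_force: 0.0
2.35 [0.4094 0.2345 0.2791] [-1.7997e+02 -4.0000e-02  1.7682e+02] [  53.8   -0.9  -18.9   -0.   -72.1 -147. ]
.411,.2325,.16,176.65 xyz [-0.06 -0.06  3.97] rot [-0.  -0.   0.2]
.411,.2325,.109,176.65 xyz [-0.06 -0.06  5.67] rot [-0.  -0.   0.2]
```

```bash
python3 -m crank '[{"xyz":[-0.06,-0.06,2],"delta_rot":[0,0,0],"claw":0},{"xyz":[-0.06,-0.06,4],"delta_rot":[0,0,0],"claw":0},{"xyz":[-0.06,-0.06,5],"delta_rot":[0,0,0],"claw":0.3},{"xyz":[-0.06,-0.06,5.67],"delta_rot":[0,0,0],"claw":0.5},{"xyz":[-0.06,-0.06,5.67],"delta_rot":[0,0,0],"claw":1},{"xyz":[-0.06,-0.06,5.67],"delta_rot":[0,0,0],"claw":1},{"xyz":[-0.06,-0.06,5.67],"delta_rot":[0,0,0],"claw":1},{"xyz":[-0.06,-0.06,5.67],"delta_rot":[0,0,0],"claw":1},{"xyz":[-0.06,-0.06,5.67],"delta_rot":[0,0,0],"claw":1}]' 20; python3 go.py .471,.229,.109,176.65
python3 - <<'E'
from plant import optics
import cv2,pickle,numpy as np
s=optics.capture('side');cv2.imwrite('pics/side1.png',cv2.resize(s['img'][110:315,160:345],None,fx=3,fy=3))
E
```

```text
time_s: 3.48
tcp_pos: [0.4124, 0.2318, 0.1102]
eef_rot: [179.8, 0.1, 176.6]
contact_force: [-0.7, 1.7, -2.5]
gripper_width: 0.0242
gripper_force: 20.0
3.475 [0.4124 0.2318 0.1102] [1.7981e+02 9.0000e-02 1.7663e+02] [  53.2    8.   -33.4   -0.   -48.4 -146.6]
.471,.229,.109,176.65 xyz [-1.96  0.02  0.04] rot [ 0.2  0.1 -0. ]
```

View pics/side1.png

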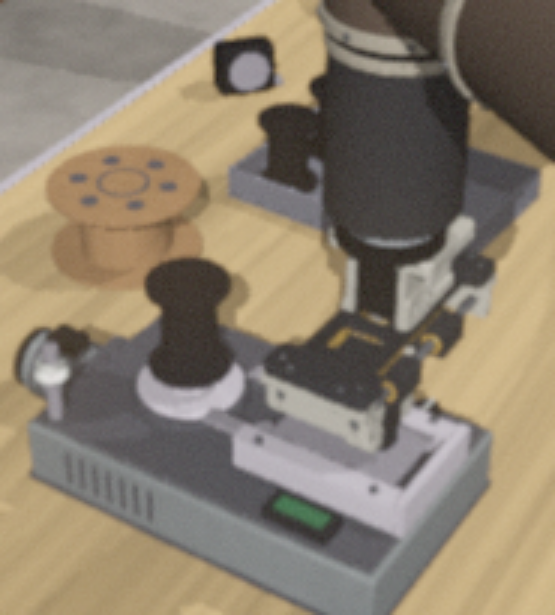

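The jaws have closed on the knob at 24 mm, which matches its 25 mm diameter. In the picture they are centred on it, and the body is well clear of the spool at (187,310) in the crop.

```bash
python3 -m crank '[{"xyz":[-0.4,0,0],"delta_rot":[0,0,0],"claw":1},{"xyz":[-0.8,0,0],"delta_rot":[0,0,0],"claw":1},{"xyz":[-1.2,0,0],"delta_rot":[0,0,0],"claw":1},{"xyz":[-1.5,0,0],"delta_rot":[0,0,0],"claw":1},{"xyz":[-1.75,0,0],"delta_rot":[0,0,0],"claw":1},{"xyz":[-1.75,0,0],"delta_rot":[0,0,0],"claw":1}]' 20; python3 -m crank '[{"xyz":[-0.06,0,0],"delta_rot":[0,0,0],"claw":1},{"xyz":[-0.12,0,0],"delta_rot":[0,0,0],"claw":1},{"xyz":[-0.18,0,0],"delta_rot":[0,0,0],"claw":1},{"xyz":[-0.18,0,0],"delta_rot":[0,0,0],"claw":1}]'
```

```text
time_s: 4.28
tcp_pos: [0.4656, 0.2287, 0.1102]
eef_rot: [179.9, 0.1, 176.6]
contact_force: [3.5, 5.3, -1.1]
gripper_width: 0.0243
gripper_force: 20.0
time_s: 4.78
tcp_pos: [0.4701, 0.2284, 0.1102]
eef_rot: [179.8, 0.1, 176.7]
contact_force: [-2.0, 6.1, 0.6]
gripper_width: 0.0243
gripper_force: 20.0
```

```bash
python3 -m crank '[{"xyz":[-0.05,0,0],"delta_rot":[0,0,0],"claw":1},{"xyz":[-0.1,0,0],"delta_rot":[0,0,0],"claw":1},{"xyz":[-0.1,0,0],"delta_rot":[0,0,0],"claw":1}]' 30; python3 -m crank '[{"xyz":[-0.05,0,0],"delta_rot":[0,0,0],"claw":1},{"xyz":[-0.1,0,0],"delta_rot":[0,0,0],"claw":1},{"xyz":[-0.1,0,0],"delta_rot":[0,0,0],"claw":1}]'
```

```text
time_s: 5.15
tcp_pos: [0.4723, 0.2283, 0.1101]
eef_rot: [179.9, 0.0, 176.6]
contact_force: [-5.7, 7.5, 3.6]
gripper_width: 0.0239
gripper_force: 30.0
time_s: 5.52
tcp_pos: [0.4725, 0.2282, 0.1101]
eef_rot: [179.9, -0.2, 176.6]
contact_force: [-22.0, 12.7, 14.7]
gripper_width: 0.0241
gripper_force: 30.0
```

The lock has stopped dead at its home position, with 22 N against the stop. Next I release it, lift, and go over the spool.

```bash
python3 -m crank '[{"xyz":[0,0,0],"delta_rot":[0,0,0],"claw":0},{"xyz":[0,0,0],"delta_rot":[0,0,0],"claw":0},{"xyz":[0,0,0],"delta_rot":[0,0,0],"claw":0},{"xyz":[0,0,0],"delta_rot":[0,0,0],"claw":0},{"xyz":[0,0,-1],"delta_rot":[0,0,0],"claw":0},{"xyz":[0,0,-3],"delta_rot":[0,0,0],"claw":0},{"xyz":[0,0,-4],"delta_rot":[0,0,0],"claw":0},{"xyz":[0,0,-4],"delta_rot":[0,0,0],"claw":0}]'; python3 go.py .581,.222,.22,176.65 .581,.222,.155,176.65
python3 - <<'E'
from plant import optics
from m import *
o=[optics.capture(n) for n in('top','side')]
cv2.imwrite('pics/b.png',np.hstack([cv2.resize(o[0]['img'][150:290,135:225],None,fx=3.5,fy=3.5),cv2.resize(o[1]['img'][150:290,165:325],None,fx=3,fy=3.5)]))
k=dark(o[0],(155,188,184,222),45); print(circ(o[0],k[k[:,0]<175],.178,.033))
E
```

```text
time_s: 6.52
tcp_pos: [0.4768, 0.2272, 0.2323]
eef_rot: [179.8, 0.2, 176.6]
contact_force: [0.1, 0.3, -0.2]
gripper_width: 0.0869
gripper_force: 0.0
6.525 [0.4768 0.2272 0.2323] [179.8    0.21 176.62] [  46.8    6.3  -17.5    0.   -66.  -140.2]
.581,.222,.22,176.65 xyz [-3.48  0.03  0.42] rot [ 0.2  0.2 -0. ]
.581,.222,.155,176.65 xyz [-3.47  0.02  2.59] rot [ 0.2  0.2 -0. ]
(array([0.58179186, 0.22098865]), np.float64(0.0007074188730795348))
```

View pics/b.png

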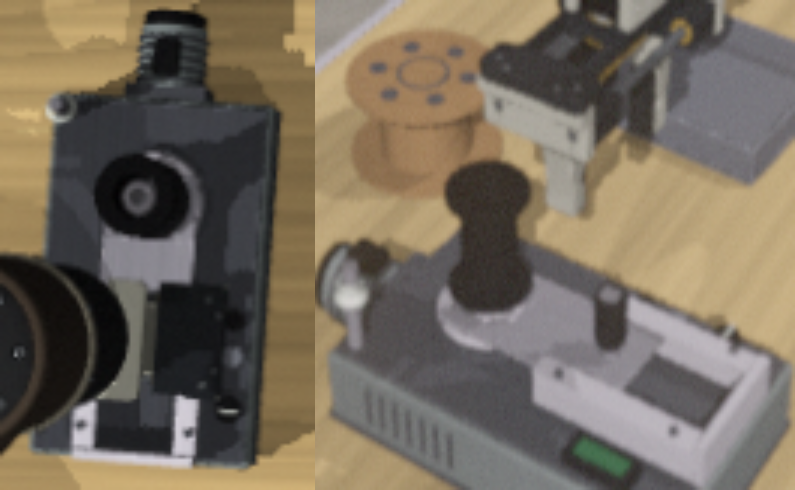

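The pictures show the lock home, with its fork around the adapter under the spool and the knob moved up to about (610,315) in the side crop. The spool has not moved. Now I grasp the upper flange.

```bash
python3 -m crank '[{"xyz":[-2,0,0],"delta_rot":[0,0,0],"claw":0},{"xyz":[-3.5,0.02,0.2],"delta_rot":[0.1,0.1,0],"claw":0},{"xyz":[-3.5,0.02,1.2],"delta_rot":[0.1,0.1,0],"claw":0},{"xyz":[-3.5,0.02,2.2],"delta_rot":[0.1,0.1,0],"claw":0},{"xyz":[-3.5,0.02,2.58],"delta_rot":[0.1,0.1,0],"claw":0},{"xyz":[-3.5,0.02,2.58],"delta_rot":[0.1,0.1,0],"claw":0},{"xyz":[-3.5,0.02,2.58],"delta_rot":[0.1,0.1,0],"claw":0.15},{"xyz":[-3.5,0.02,2.58],"delta_rot":[0.1,0.1,0],"claw":0.2},{"xyz":[-3.5,0.02,2.58],"delta_rot":[0.1,0.1,0],"claw":1},{"xyz":[-3.5,0.02,2.58],"delta_rot":[0.1,0.1,0],"claw":1},{"xyz":[-3.5,0.02,2.58],"delta_rot":[0.1,0.1,0],"claw":1},{"xyz":[-3.5,0.02,2.58],"delta_rot":[0.1,0.1,0],"claw":1}]' 25
```

```text
time_s: 8.12
tcp_pos: [0.5808, 0.2213, 0.1531]
eef_rot: [-179.9, -0.0, 176.6]
contact_force: [-1.8, 1.2, 5.8]
gripper_width: 0.0657
gripper_force: 25.0
```

```bash
python3 -m crank '[{"xyz":[0,0,-0.1],"delta_rot":[0,0,0],"claw":1},{"xyz":[0,0,-0.2],"delta_rot":[0,0,0],"claw":1},{"xyz":[0,0,-0.3],"delta_rot":[0,0,0],"claw":1}]' 30;  python3 -m crank '[{"xyz":[0,0,-0.3],"delta_rot":[0,0,0],"claw":1},{"xyz":[0,0,-0.6],"delta_rot":[0,0,0],"claw":1},{"xyz":[0,0,-0.9],"delta_rot":[0,0,0],"claw":1},{"xyz":[0,0,-1.2],"delta_rot":[0,0,0],"claw":1},{"xyz":[0,0,-1.5],"delta_rot":[0,0,0],"claw":1},{"xyz":[0,0,-1.8],"delta_rot":[0,0,0],"claw":1},{"xyz":[0,0,-2.1],"delta_rot":[0,0,0],"claw":1},{"xyz":[0,0,-2.5],"delta_rot":[0,0,0],"claw":1},{"xyz":[0,0,-2.9],"delta_rot":[0,0,0],"claw":1},{"xyz":[0,0,-2.9],"delta_rot":[0,0,0],"claw":1}]'; python3 go.py .561,-.219,.25,176.65 .561,-.219,.09,176.65
python3 - <<'E'
from plant import optics
import cv2
s=optics.capture('side');cv2.imwrite('pics/side3.png',cv2.resize(s['img'][110:315,160:345],None,fx=2.5,fy=2.5))
E
```

```text
time_s: 8.5
tcp_pos: [0.5794, 0.2206, 0.1598]
eef_rot: [-179.8, -0.2, 176.6]
contact_force: [-0.3, 0.0, -9.1]
gripper_width: 0.0658
gripper_force: 30.0
time_s: 9.75
tcp_pos: [0.5812, 0.2214, 0.2496]
eef_rot: [-180.0, 0.0, 176.6]
contact_force: [0.5, 0.5, -1.3]
gripper_width: 0.0653
gripper_force: 30.0
9.75 [0.5812 0.2214 0.2496] [-179.97    0.    176.64] [  38.8   14.8   -4.4    0.   -70.8 -132.2]
.561,-.219,.25,176.65 xyz [-1.90e-01 -1.47e+01 -1.00e-02] rot [-0.  0. -0.]
.561,-.219,.09,176.65 xyz [ -0.19 -14.69   5.33] rot [-0.  0. -0.]
```

View pics/side3.png

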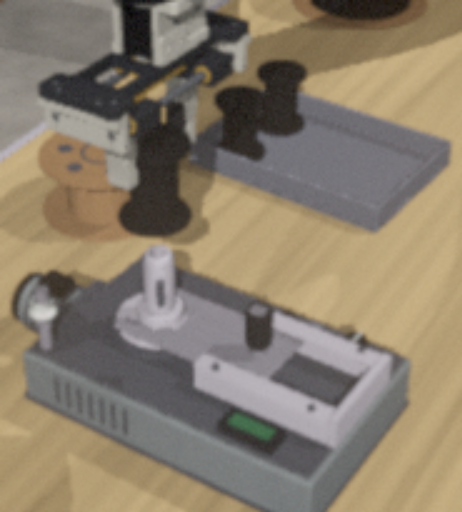

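The spool is clear of the hub and held upright at about (155,180). The adapter stays on the machine under the fork at about (160,290). Now over to the tray.

```bash
python3 -m crank '[{"xyz":[0,-0.7,0],"delta_rot":[0,0,0],"claw":1},{"xyz":[0,-1.9,0],"delta_rot":[0,0,0],"claw":1},{"xyz":[0,-3.3,0],"delta_rot":[0,0,0],"claw":1},{"xyz":[-0.1,-4.8,0],"delta_rot":[0,0,0],"claw":1},{"xyz":[-0.1,-6.3,0],"delta_rot":[0,0,0],"claw":1},{"xyz":[-0.1,-7.8,0],"delta_rot":[0,0,0],"claw":1},{"xyz":[-0.1,-9.3,0],"delta_rot":[0,0,0],"claw":1},{"xyz":[-0.1,-10.8,0],"delta_rot":[0,0,0],"claw":1},{"xyz":[-0.2,-12.2,0],"delta_rot":[0,0,0],"claw":1},{"xyz":[-0.2,-13.4,0.3],"delta_rot":[0,0,0],"claw":1},{"xyz":[-0.2,-14.3,1],"delta_rot":[0,0,0],"claw":1},{"xyz":[-0.2,-14.7,2],"delta_rot":[0,0,0],"claw":1},{"xyz":[-0.2,-14.7,3.2],"delta_rot":[0,0,0],"claw":1},{"xyz":[-0.2,-14.7,4.3],"delta_rot":[0,0,0],"claw":1},{"xyz":[-0.2,-14.7,5],"delta_rot":[0,0,0],"claw":1},{"xyz":[-0.2,-14.7,5.3],"delta_rot":[0,0,0],"claw":1},{"xyz":[-0.2,-14.7,5.3],"delta_rot":[0,0,0],"claw":1}]'; python3 go.py .563,-.219,.06,176.65
python3 - <<'E'
from plant import optics
import cv2
s=optics.capture('side');cv2.imwrite('pics/side4.png',cv2.resize(s['img'][100:225,220:360],None,fx=4,fy=4))
E
```

```text
time_s: 11.92
tcp_pos: [0.5599, -0.22, 0.0896]
eef_rot: [-179.9, -0.2, 176.6]
contact_force: [0.3, 0.2, -0.1]
gripper_width: 0.0656
gripper_force: 30.0
11.925 [ 0.5599 -0.22    0.0896] [-1.7990e+02 -1.6000e-01  1.7661e+02] [ -2.8  20.7 -18.7   0.1 -50.8 -90.7]
.563,-.219,.06,176.65 xyz [-0.11  0.04  0.99] rot [-0.1 -0.2 -0. ]
```

View pics/side4.png

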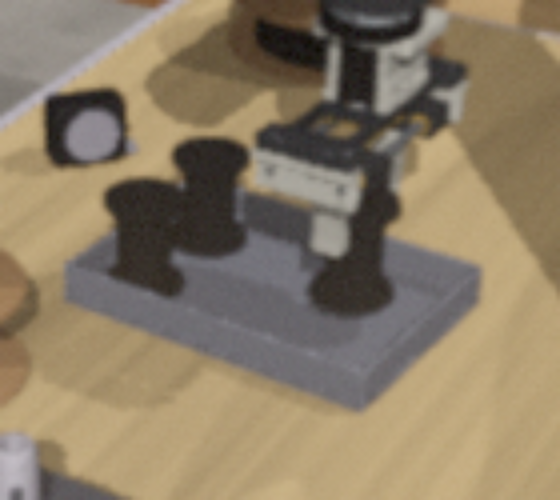

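The spool hangs upright over the free half at about (350,285), away from the empties and walls. I lower it slowly.

```bash
python3 -m crank '[{"xyz":[0,0,0.2],"delta_rot":[0,0,0],"claw":1},{"xyz":[0,0,0.4],"delta_rot":[0,0,0],"claw":1},{"xyz":[0,0,0.55],"delta_rot":[0,0,0],"claw":1},{"xyz":[0,0,0.65],"delta_rot":[0,0,0],"claw":1},{"xyz":[0,0,0.75],"delta_rot":[0,0,0],"claw":1},{"xyz":[0,0,0.75],"delta_rot":[0,0,0],"claw":1}]' 20; python3 -m crank '[{"xyz":[0,0,0.05],"delta_rot":[0,0,0],"claw":1},{"xyz":[0,0,0.1],"delta_rot":[0,0,0],"claw":1},{"xyz":[0,0,0.1],"delta_rot":[0,0,0],"claw":1}]'; python3 -m crank '[{"xyz":[0,0,0.05],"delta_rot":[0,0,0],"claw":1},{"xyz":[0,0,0.1],"delta_rot":[0,0,0],"claw":1},{"xyz":[0,0,0.1],"delta_rot":[0,0,0],"claw":1}]'
```

```text
time_s: 12.72
tcp_pos: [0.5602, -0.2197, 0.0671]
eef_rot: [-179.9, -0.1, 176.6]
contact_force: [0.6, -0.1, -0.9]
gripper_width: 0.0661
gripper_force: 20.0
time_s: 13.1
tcp_pos: [0.5603, -0.2197, 0.0643]
eef_rot: [-179.9, -0.1, 176.6]
contact_force: [-1.1, -0.3, -0.9]
gripper_width: 0.0655
gripper_force: 20.0
time_s: 13.48
tcp_pos: [0.5602, -0.2198, 0.0613]
eef_rot: [-179.9, -0.1, 176.6]
contact_force: [1.1, 0.7, -1.6]
gripper_width: 0.0658
gripper_force: 20.0
```

```bash
python3 -m crank '[{"xyz":[0,0,0.03],"delta_rot":[0,0,0],"claw":1},{"xyz":[0,0,0.06],"delta_rot":[0,0,0],"claw":1},{"xyz":[0,0,0.06],"delta_rot":[0,0,0],"claw":1}]'; python3 -m crank '[{"xyz":[0,0,0.03],"delta_rot":[0,0,0],"claw":1},{"xyz":[0,0,0.06],"delta_rot":[0,0,0],"claw":1},{"xyz":[0,0,0.06],"delta_rot":[0,0,0],"claw":1}]'
```

```text
time_s: 13.85
tcp_pos: [0.5604, -0.2198, 0.0601]
eef_rot: [-179.9, -0.1, 176.6]
contact_force: [-1.2, -0.3, 4.0]
gripper_width: 0.0659
gripper_force: 20.0
time_s: 14.22
tcp_pos: [0.5607, -0.2199, 0.06]
eef_rot: [-179.9, -0.0, 176.7]
contact_force: [-6.3, 3.2, 17.3]
gripper_width: 0.0657
gripper_force: 20.0
```

The spool touched the floor at z = 0.060 as predicted. I ease the load, open, and rise.

```bash
python3 -m crank '[{"xyz":[0,0,-0.05],"delta_rot":[0,0,0],"claw":1},{"xyz":[0,0,-0.05],"delta_rot":[0,0,0],"claw":1},{"xyz":[0,0,-0.05],"delta_rot":[0,0,0],"claw":0.2},{"xyz":[0,0,-0.05],"delta_rot":[0,0,0],"claw":0.1},{"xyz":[0,0,-0.05],"delta_rot":[0,0,0],"claw":0},{"xyz":[0,0,-0.05],"delta_rot":[0,0,0],"claw":0},{"xyz":[0,0,-0.05],"delta_rot":[0,0,0],"claw":0},{"xyz":[0,0,-0.3],"delta_rot":[0,0,0],"claw":0},{"xyz":[0,0,-0.8],"delta_rot":[0,0,0],"claw":0},{"xyz":[0,0,-1.6],"delta_rot":[0,0,0],"claw":0},{"xyz":[0,0,-3],"delta_rot":[0,0,0],"claw":0},{"xyz":[0,0,-4.5],"delta_rot":[0,0,0],"claw":0},{"xyz":[0,0,-5.5],"delta_rot":[0,0,0],"claw":0},{"xyz":[0,0,-5.5],"delta_rot":[0,0,0],"claw":0},{"xyz":[0,0,-5.5],"delta_rot":[0,0,0],"claw":0}]' 5
python3 - <<'E'
from plant import optics
import cv2
s=optics.capture('side');cv2.imwrite('pics/side5.png',cv2.resize(s['img'][100:310,160:360],None,fx=2.8,fy=2.8))
E
```

```text
time_s: 16.1
tcp_pos: [0.5603, -0.2194, 0.2232]
eef_rot: [-179.9, -0.1, 176.6]
contact_force: [-0.4, 0.2, -0.5]
gripper_width: 0.0877
gripper_force: 0.0
```

View pics/side5.png

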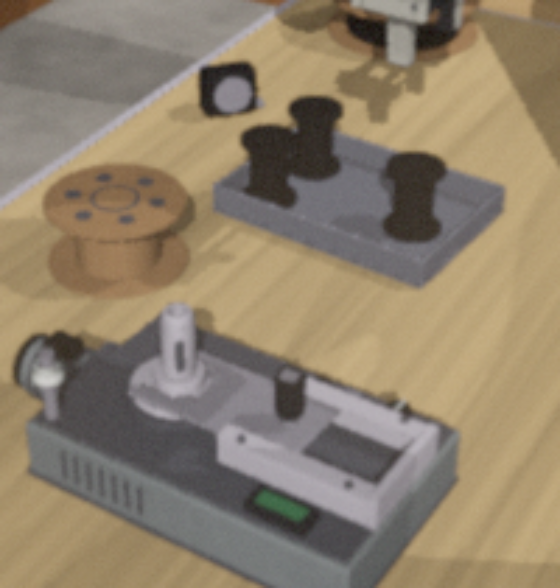

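The spool stands upright in the free half at about (413,195) in the crop. The adapter is down at about (178,350), the lock is home, and the other objects are where they were.

```bash
python3 -c "
from plant import job
print(job.close_job())"
```

```text
the job is handed in; nothing more can be done
None
```

The job is handed in at about 16 s: the lock is home over the adapter, which stayed on the winder, the spool stands upright in the tray's free half, and the other empties and the reel look undisturbed in the last picture.

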